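Chase the gummed-up thread of the magnifier-lamp socket

ROBOT

A 6-joint arm with a two-finger parallel gripper is mounted at the origin on the work surface. World frame = base frame: x ahead of the robot, y to its left, z up, the work surface at z = 0. Lengths are in mm, angles in rad, forces in N, time in s.
With the tool pointing down it reaches from about 275 to 1000 mm from the base axis. Payload 8.4 kg.
Tool frame: the origin (TCP) lies on the centre line of the jaws, within the pads' length; the fingertips stand 8 mm ahead of it and the grasp point (between the pads) lies 11 mm behind it; z points along the fingers, y is the line along which they close (so a half turn about z gives the same grasp; the last joint's range is limited). The gripper opens to 85 mm and grips with 20 to 120 N. Pads are 22 mm wide; open, the fingers measure 114 mm over their backs; the gripper's body (76 mm by 85 mm) begins 54 mm behind the grasp point. The pads swing forward as they close: fully open they stand 13 mm farther back than shut.
Start: joints at [1.321, 0.353, 1.633, -0, 1.155, -0.002], TCP at [153.293, 605.912, 239.281] pointing down, gripper open.
Joint ranges: [-2.63, 2.63], [-0.92, 2.1], [0.06, 2.66], [-1.3, 4.44], [0, 2.69], [-3.02, 3.02]. Speed limits (rad/s): [2.22, 2.22, 2.79, 3.14, 3.14, 3.14].

INTERFACE

Orientations are given as a unit quaternion [w, x, y, z].
In Python, from cell import robot gives the robot as it stands.
- The arm moves only by the tool jog_arm, never from a script. Its argument "deltas" is a list of rows, each a list of 6 numbers: the shift along the tool's x, y, z in mm, then the turn, a rotation vector about the tool's x, y, z in rad. A call has 1 to 8 rows; each row shifts and turns the commanded pose from where the row before left it, along the tool's axes as they then stand; what a row does not reach is not made up. A row lasts 1/8 s, in which the tool goes at most 62.5 mm and 10.7 degrees, less where a joint would pass 70% of its speed; a pose out of reach is approached as far as the arm can. A call is refused whole if a number of a shift passes 62.5 or a number of a turn 0.188, either way. A call with a gripper value outside its range is refused whole. "grip" is the gripper command: -1 is shut, 1 is fully open, values between are in proportion, set as the call begins (left out, the last holds). The fingers move at their own pace and stop on an object; "squeeze" is the grip in N (left out, the last holds). Time passes only in rows, so rows that do not move let the fingers close. It gives the time, the measured TCP pose, the force, the opening and the grip force at its end, in the units of the state.
- robot.read_state(): the state, without advancing time (a new reading comes with each control period).
- robot.snapshot(name): name is "side" or "top" or "wrist"; returns the picture (420x560x3 uint8, red, green, blue); there is no depth.
- robot.camera_info(name): a dict with "fx", "fy", "cx", "cy" (pixels), "R" (3x3) and "t" (3): a world point X has camera coordinates R X + t; the wrist camera has in their place "mount" (4x4, takes a point from camera to tool coordinates, whose origin is the TCP and whose axes are the flange's). Camera axes: x right, y down, z forward; pixel columns grow to the right and rows downward; lengths in mm; the calibration is good to about 2 mm. A picture is of the moment at which its call begins: read the wrist's pose just before it. camera_info takes no time and is no camera call.
- robot.job_done(): hands the job in; it is judged then, once.
Trained networks look in the newest picture that a camera, given by its name, has taken for a name from the list of things; names that differ only in an ending like _2 or _b are one class to them, and where a whole thing is asked for, a point or a joint stands for the part that bears it (a point fixed in the world has none). Each returns a list of dicts, best first, with "confidence" (0 to 1); they miss things now and then, are a little off and sometimes report something else, mostly with a low value. They report only what shows in the picture. A call takes as long as a camera call.
- robot.outline_of(target, camera): "region" (420x560 bool, what is visible of it) and "location" ([column, row] in pixels, amid what is visible of it).
The state is a dict: "time_s": time; "joints": joint angles; "joint_velocities": joint speeds; "effort": joint torques, N m; "tcp_pos": TCP position; "tool_rot": TCP orientation; "wrist_force": force on the tool from outside, world axes, zero at the start; "torque": the same for the moment, N m; "grip_width": opening from 0.0 (shut) to 1.0 (fully open); "gripper_force": force on a finger pad.
Only numpy, scipy, OpenCV 4.12 (cv2) and the standard library are available. Lean on these libraries where they do the work, as an engineer would, in place of code of your own. Each camera call takes 0.05 s, during which the arm holds its last target. There are 200 camera calls.

TASK

Clear the gummed-up thread in the lamp socket with the tap that stands in it: turn the tap clockwise until it bites, give it half a turn forward, then a quarter turn back to free the dirt, and go on with half a turn forward and a quarter back until it stops firmly at the bottom (about one whole turn beyond the first bite, so at least two quarter turns back on the way). Leave it turned fully home, let go, and leave the two bottles and the bowl standing where they are.

Things in the scene. Friction and masses are not known exactly. Their poses are not given: they have to be found in the camera images.
- mount: green cast lamp socket, bolted to the table: square foot 130 x 130 mm, 14 mm thick, with an upright boss 56 mm across whose top is 75 mm above the table. Origin at the centre of its underside, on the upright axis of the tap
- tap_head (a point): centre of the tap's brass square driving head, on the upright turning axis, 148 mm above the table at first bite. Head 32 x 32 mm (45 mm over corners), 45 mm tall: top 21 mm above this point, foot 24 mm below; flats square to the point's x and y, z up. Right-hand tap: forward (deeper) is clockwise seen from above, sinking 4 mm a turn. Turn it by this head or push it round by its bar
- tap_red_end (a point): middle of the red grip at the +x end of the tap's cross bar, 55 mm from the turning axis, 35 mm below the middle of the head; turns with the tap. The steel bar is 14 mm thick (18 mm at the end grips), 144 mm long over all, black grip at the other end; a dark block 46 x 36 x 22 mm joins bar and head
- cut (a joint): how far the thread has been cleared since the first bite, rad: 0 at the start, 3.14 after half a turn; grows only while the tap bites forward (torque about 0.2 N m), never goes back. The tap stops hard at the bottom after about one turn
- tap (a joint): how far the tap stands back from where it bites, rad: 0 when it bites, -1.57 when backed off a quarter turn; in between it turns easily (0.03 N m). At the start it stands back an unknown 0.6 to 1.3 rad, so the first half turn counts from where it bites. The tap's whole forward angle is cut + tap
- amber_bottle: bystander: round amber bottle, 56 mm across, 115 mm tall, origin at the centre of its underside
- wash_bottle: bystander: round white bottle, 66 mm across, 140 mm tall, origin at the centre of its underside
- steel_bowl: bystander: round steel bowl, 116 mm across, 45 mm tall, origin at the centre of its underside

How it is judged (in metres and radians):
On the way, in this order (a step that is already met when the one before it is completed fails the run):
1. the first bite is made: about half a turn cleared (140 to 220 degrees) (value of joint cut between 2.45 and 3.85 rad), for 0.05 s.
2. the tap is backed off about a quarter turn (at least 65 degrees) before more than 220 degrees are cleared (value of joint tap below -1.13 rad and value of joint cut below 3.85 rad), for 0.05 s.
3. the next bite is made: about three quarters of a turn cleared in all (226 to 318 degrees) (value of joint cut between 3.95 and 5.55 rad), for 0.05 s.
4. the tap is backed off about a quarter turn again (at least 65 degrees) before more than 318 degrees are cleared (value of joint tap below -1.13 rad and value of joint cut below 5.55 rad), for 0.05 s.
5. the tap has reached the bottom (352 degrees or more cleared) (value of joint cut above 6.15 rad), for 0.05 s.
At the end, for the whole second after the job is handed in: the thread is cleared to the bottom (352 degrees or more, the bottom being at about 360), the tap is left turned home within 20 degrees of the bottom and at rest, and the two bottles and the bowl stand upright within 30 mm of where they were (value of joint cut above 6.15 rad and value of joint tap above -0.35 rad and velocity of joint tap between -0.05 and 0.05 rad/s and angle between each of amber_bottle, wash_bottle, steel_bowl's own z axis and vertical below 0.1 rad and distance of each of amber_bottle, wash_bottle, steel_bowl from where it was at the start of the episode below 0.03 m); the robot touches nothing.
It fails at once if the tap is backed off far more than a quarter turn (over 155 degrees) (value of joint tap below -2.7 rad).
It fails at once if the amber bottle is shoved more than 30 mm or tipped over (distance of amber_bottle from where it was at the start of the episode above 0.03 m or angle between amber_bottle's own z axis and vertical above 0.35 rad).
It fails at once if the white bottle is shoved more than 30 mm or tipped over (distance of wash_bottle from where it was at the start of the episode above 0.03 m or angle between wash_bottle's own z axis and vertical above 0.35 rad).
It fails at once if the steel bowl is shoved more than 30 mm or tipped over (distance of steel_bowl from where it was at the start of the episode above 0.03 m or angle between steel_bowl's own z axis and vertical above 0.35 rad).
It also fails if it takes over 72 s, if anything falls off the work surface, if the arm or the gripper's body presses on something with over 40 N, if the wrist force passes 120 N, or if a joint passes its speed limit or range.

## Working session

There is one attempt and no reset: what is moved stays moved. The work goes in short steps, Python scripts to look and compute and a tool call to move; the robot and the scene stay as the last step left them, time stands still between calls to the robot, and variables do not carry over. Pictures are saved under pics/ and viewed, at most 10 in all, crops included, and the job is handed in when it is done.

Besides the shell and the picture viewer there is one more tool, called in YAML: its name, and indented under it one key for each argument. jog_arm: Moves the arm, as the interface text tells. Its arguments: {"type":"object","properties":{"deltas":{"type":"array"},"grip":{"type":"number"},"squeeze":{"type":"number"}},"required":["deltas"]}

```bash
ls; mkdir -p pics; cat > h.py <<'E'
import numpy as np, cv2
from cell import robot
from scipy.spatial.transform import Rotation as Ro
def ray(cam,px):
    c=robot.camera_info(cam)
    d=np.array([(px[0]-c['cx'])/c['fx'],(px[1]-c['cy'])/c['fy'],1.])
    if cam=='wrist':
        s=robot.read_state();q=s['tool_rot'];R=Ro.from_quat([q[1],q[2],q[3],q[0]]).as_matrix()
        M=np.array(c['mount']);return R@M[:3,3]+s['tcp_pos'],R@M[:3,:3]@d
    R=np.array(c['R']);t=np.array(c['t']);return -R.T@t,R.T@d
def atz(cam,px,z):
    o,d=ray(cam,px);return o+d*(z-o[2])/d[2]
def save(cam,name):
    im=robot.snapshot(cam);cv2.imwrite('pics/'+name,np.ascontiguousarray(im[...,::-1]));return im
E
python3 - <<'E'
from h import *
np.set_printoptions(precision=1,suppress=True)
print(robot.read_state())
ims=[save(c,c+'0.png') for c in('top','side')]
H={'tap_head':148,'tap_red_end':113,'mount':40,'amber_bottle':60,'wash_bottle':70,'steel_bowl':30}
for c in('top','side'):
  print(c,'cam',ray(c,(280,210)))
  for n,z in H.items():
    for r in robot.outline_of(n,c)[:2]:
      print(n,round(r['confidence'],2),np.array(r['location']),r['region'].sum(),atz(c,r['location'],z))
cv2.imwrite('pics/both.png',cv2.resize(np.hstack(ims)[...,::-1],(800,300)))
E
```

```text
pics
{'time_s': 0.0, 'joints': array([ 1.3,  0.4,  1.6, -0. ,  1.2, -0. ]), 'joint_velocities': array([ 0., -0., -0.,  0.,  0.,  0.]), 'effort': array([ -0. , -60.5, -34.2,  -0. ,   0. ,  -0. ]), 'tcp_pos': array([153.2, 605.5, 238.6]), 'tool_rot': array([-0. ,  0.1,  1. , -0. ]), 'wrist_force': array([ 0. , -1.2,  0.4]), 'torque': array([-0.1,  0. , -0. ]), 'gripper_force': 0.0, 'grip_width': 1.0012419898514808}
top cam (array([443.3,   3.1, 927.4]), array([ 0.2,  0. , -1. ]))
tap_head 0.86 [256.3 244.7] 928 [504.6  80.5 148. ]
tap_red_end 0.84 [257.6 244.4] 950 [507.9  81.5 113. ]
mount 0.77 [259.5 247.8] 3519 [506.5  84.4  40. ]
mount 0.29 [179.8 291.7] 770 [415.3 252.1  40. ]
amber_bottle 0.78 [180.2 291. ] 784 [417.3 245.7  60. ]
wash_bottle 0.87 [298.6 169.4] 939 [669.6  -0.4  70. ]
side cam (array([ 326. , -542.2,  875.1]), array([ 0.3,  0.6, -0.8]))
tap_head 0.74 [233.4 202.1] 777 [496.1  69.6 148. ]
tap_red_end 0.59 [231.3 204.9] 639 [497.2  93.1 113. ]
mount 0.93 [234.5 232.8] 2957 [491.6  70.7  40. ]
amber_bottle 0.95 [178.1 190.5] 748 [405.  232.2  60. ]
steel_bowl 0.73 [282.8 297.9] 2209 [ 528.3 -123.1   30. ]
```

View pics/top0.png

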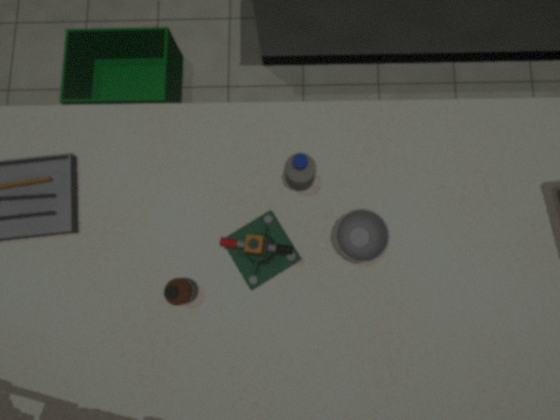

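View pics/side0.png

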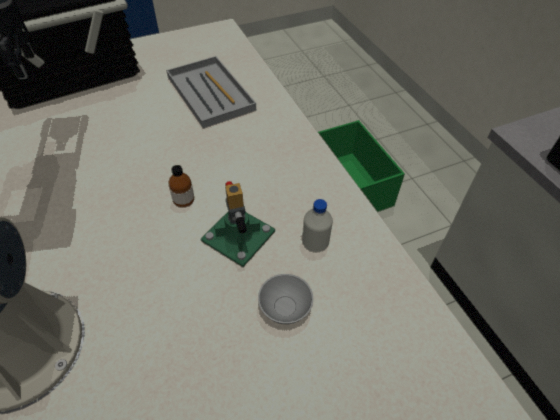

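The top view shows the tap head at about (254,244), the red grip at (229,242) and the black grip at (291,250). The amber bottle is at (180,291), the white bottle at (300,172) and the bowl at (361,236). All are well clear of the head. The side view agrees. Next I'll work out the bar yaw and the approach.

```bash
python3 - <<'E'
from h import *
s=robot.read_state();q=s['tool_rot'];R=Ro.from_quat([q[1],q[2],q[3],q[0]]).as_matrix()
print(R.round(3),s['joints'])
a,b,h=atz('top',(229,242),118),atz('top',(290,250),118),atz('top',(254,243.5),169)
print(a,b,h,(a+b)/2)
d=a-b;print('bar yaw',np.arctan2(d[1],d[0]))
tgt=np.array([506,80.5,200]);print('tool delta',R.T@(tgt-s['tcp_pos']))
M=robot.camera_info('wrist')['mount'];print(np.array(M).round(2))
E
```

```text
[[-0.969  0.245  0.   ]
 [ 0.245  0.969  0.   ]
 [-0.     0.    -1.   ]] [ 1.32059248e+00  3.52975057e-01  1.63339466e+00 -3.94627038e-05
  1.15516325e+00 -2.43303751e-03]
[512.60524255 136.98333409 118.        ] [496.27396617  17.97210231 118.        ] [505.18408106  82.67375107 169.        ] [504.43960436  77.4777182  118.        ]
bar yaw 1.4344234005901715
tool delta [-470.76449415 -422.8941335    39.29070818]
[[   0.     -0.95   -0.31   77.9 ]
 [   1.      0.      0.     -0.31]
 [  -0.     -0.31    0.95 -133.94]
 [   0.      0.      0.      1.  ]]
```

jog_arm:
  deltas:
    - [-34,-30.2,0,0,0,0]
    - [-34,-30.2,0,0,0,0]
    - [-34,-30.2,0,0,0,0]
    - [-34,-30.2,0,0,0,0]
    - [-34,-30.2,0,0,0,0]
    - [-34,-30.2,0,0,0,0]
    - [-34,-30.2,0,0,0,0]
    - [-34,-30.2,0,0,0,0]
  grip: 1
  squeeze: 40

```text
time_s: 1.7
tcp_pos: [358.5, 303.8, 239.6]
tool_rot: [0.0, 0.123, 0.992, 0.0]
wrist_force: [-0.2, 0.4, -0.0]
grip_width: 0.999
gripper_force: 0.0
```

jog_arm:
  deltas:
    - [-34,-30.2,0,0,0,0]
    - [-34,-30.2,0,0,0,0]
    - [-34,-30.2,0,0,0,0]
    - [-34,-30.2,0,0,0,0]
    - [-34,-30.2,0,0,0,0]
    - [-27,-30.2,0,0,0,0]
    - [0,0,0,0,0,-0.18]
    - [0,0,0,0,0,-0.18]

```text
time_s: 2.7
tcp_pos: [504.5, 80.3, 239.3]
tool_rot: [0.0, -0.058, 0.998, 0.0]
wrist_force: [0.2, -0.1, -0.5]
grip_width: 0.998
gripper_force: 0.0
```

jog_arm:
  deltas:
    - [0,0,0,0,0,-0.18]
    - [0,0,0,0,0,-0.18]
    - [0,0,0,0,0,-0.18]
    - [0,0,0,0,0,-0.18]
    - [0,0,0,0,0,-0.18]
    - [0,0,0,0,0,-0.18]
    - [0,0,0,0,0,-0.18]
    - [0,0,0,0,0,-0.06]

```text
time_s: 3.7
tcp_pos: [504.3, 81.0, 239.4]
tool_rot: [0.0, -0.658, 0.753, -0.0]
wrist_force: [-1.3, -0.6, -0.3]
grip_width: 1.005
gripper_force: 0.0
```

```bash
python3 - <<'E'
from h import *
s=robot.read_state();q=s['tool_rot'];R=Ro.from_quat([q[1],q[2],q[3],q[0]]).as_matrix()
print(s['time_s'],s['tcp_pos'],s['joints'],np.arctan2(R[1,0],R[0,0]),s['wrist_force'],s['torque'])
save('wrist','w1.png')
for n,z in(('tap_head',148),('tap_red_end',113)):
  for r in robot.outline_of(n,'wrist')[:2]: print(n,r['confidence'],r['location'],atz('wrist',r['location'],z))
E
```

```text
3.7 [504.29481284  80.98629384 239.38954889] [ 1.56308490e-01  1.74656763e-01  1.87424707e+00 -2.02142707e-05
  1.09245460e+00 -2.85036093e+00] -1.7057102492974017 [-1.33295101 -0.60515869 -0.30043802] [ 0.0351827   0.00226088 -0.06270529]
tap_head 0.64 [281.5, 213.1] [504.58768597  78.50753936 148.        ]
tap_red_end 0.6 [280.8, 212.3] [506.70991857  89.49827561 113.        ]
```

View pics/w1.png

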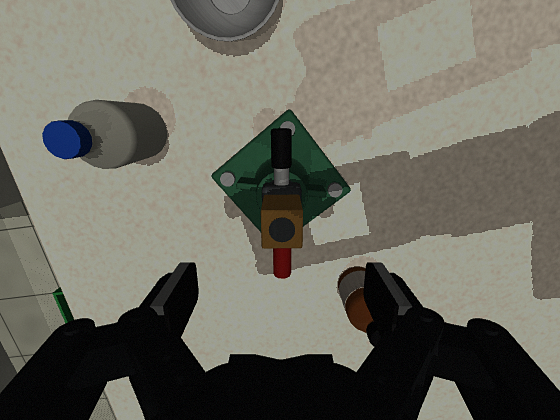

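The wrist view shows the head's top centre at about (282,230) and the bar vertical in the image, with red at (282,264) and black at (281,148). So the tool is aligned with the flats. Next is a precise centring check.

```bash
python3 - <<'E'
from h import *
s=robot.read_state();q=s['tool_rot'];R=Ro.from_quat([q[1],q[2],q[3],q[0]]).as_matrix()
for p,z in(((282,229.5),169),((282,262),122),((281,149),122)):
  X=atz('wrist',p,z);print(X,R.T@(X-s['tcp_pos']))
im=cv2.imread('pics/w1.png');h=cv2.cvtColor(im,cv2.COLOR_BGR2HSV)
m=cv2.inRange(h,(8,120,60),(25,255,255));m[:180]=0;m[260:]=0;m[:,:240]=0;m[:,320:]=0
y,x=np.nonzero(m);print(x.min(),x.max(),y.min(),y.max())
for r in(200,215,225,235,243):
  k=np.nonzero(m[r])[0];print(r,k.min() if len(k) else 0,k.max() if len(k) else 0)
print(atz('wrist',(262,229.5),169)-atz('wrist',(303,229.5),169))
E
```

```text
[505.08300217  84.47910361 169.        ] [-3.55275085 -0.28333607 70.3766597 ]
[512.20999326 137.1940059  122.        ] [-5.67448514e+01  1.31457450e-02  1.17378441e+02]
[498.17286467  29.77190809 122.        ] [ 51.5852153   -1.05676992 117.37489085]
261 302 210 248
200 0 0
215 261 302
225 261 302
235 261 302
243 262 301
[30.9082403 -4.325547   0.       ]
```

jog_arm:
  deltas:
    - [-1.4,0,15,0,0,0]
    - [-1.4,0,15,0,0,0]
    - [0,0,15,0,0,0]
    - [0,0,15,0,0,0]
    - [0,0,15,0,0,0]
    - [0,0,14,0,0,0]
    - [0,0,14,0,0,0]
    - [0,0,0,0,0,0]

```text
time_s: 4.85
tcp_pos: [503.9, 83.6, 135.1]
tool_rot: [-0.001, -0.656, 0.754, 0.001]
wrist_force: [0.5, 0.2, 0.2]
grip_width: 1.0
gripper_force: 0.0
```

jog_arm:
  deltas:
    - [0,0,0,0,0,0]
    - [0,0,0,0,0,0]
    - [0,0,0,0,0,0]
    - [0,0,0,0,0,0]
    - [0,0,0,0,0,0]
    - [0,0,0,0,0,0]
    - [0,0,0,0,0,0]
    - [0,0,0,0,0,0]
  grip: -1
  squeeze: 40

```text
time_s: 5.85
tcp_pos: [504.7, 83.9, 136.8]
tool_rot: [0.0, -0.656, 0.754, -0.0]
wrist_force: [-2.0, 0.7, 5.7]
grip_width: 0.368
gripper_force: 46.7
```

```bash
cat > st.py <<'E'
from h import *
np.set_printoptions(precision=3,suppress=True)
s=robot.read_state();q=s['tool_rot'];R=Ro.from_quat([q[1],q[2],q[3],q[0]]).as_matrix()
print(s['time_s'],s['tcp_pos'],'j6',s['joints'][5],'yaw',np.arctan2(R[1,0],R[0,0]),'F',s['wrist_force'],'T',s['torque'],'Ftool',R.T@s['wrist_force'],'grip',s['grip_width'],s['gripper_force'],s['effort'][5])
E
python3 st.py
```

```text
5.85 [504.732  83.862 136.774] j6 -2.841400001481557 yaw -1.7095042602043988 F [-1.977  0.668  5.68 ] T [0.141 0.393 0.012] Ftool [-0.39   2.049 -5.681] grip 0.36798245494295706 46.68204724788666 -0.01709752483293414
```

jog_arm:
  deltas:
    - [0,0,0.06,0,0,0.1]
    - [0,0,0.06,0,0,0.1]
    - [0,0,0.06,0,0,0.1]
    - [0,0,0.06,0,0,0.1]
    - [0,0,0.06,0,0,0.1]

```text
time_s: 6.48
tcp_pos: [504.4, 83.9, 136.4]
tool_rot: [-0.0, -0.448, 0.894, 0.0]
wrist_force: [-1.8, 1.8, 7.6]
grip_width: 0.369
gripper_force: 46.8
```

```bash
python3 st.py
```

```text
6.475 [504.405  83.89  136.446] j6 -2.338171830474885 yaw -2.212698866686109 F [-1.762  1.79   7.646] T [ 0.108  0.687 -0.006] Ftool [-0.378  2.486 -7.645] grip 0.3688981979363026 46.798219084739685 -1.292208842933178
```

jog_arm:
  deltas:
    - [0,0,0.06,0,0,0.1]

```text
time_s: 6.6
tcp_pos: [504.4, 83.9, 136.4]
tool_rot: [-0.0, -0.403, 0.915, 0.0]
wrist_force: [-3.1, -0.2, 7.4]
grip_width: 0.366
gripper_force: 46.8
```

```bash
python3 st.py
```

```text
6.6 [504.371  83.892 136.371] j6 -2.238141034764059 yaw -2.312731624978796 F [-3.14  -0.176  7.356] T [ 0.219  0.781 -0.006] Ftool [ 2.253  2.199 -7.354] grip 0.3663655205423301 46.82138979434967 -1.2923518940806389
```

jog_arm:
  deltas:
    - [0,0,0.06,0,0,0.1]

```text
time_s: 6.72
tcp_pos: [504.3, 83.9, 136.3]
tool_rot: [-0.0, -0.356, 0.934, 0.0]
wrist_force: [-3.2, 0.6, 7.5]
grip_width: 0.367
gripper_force: 46.8
```

```bash
python3 st.py
```

```text
6.725 [504.275  83.902 136.301] j6 -2.138155912306902 yaw -2.412790025656613 F [-3.195  0.607  7.49 ] T [0.162 0.822 0.058] Ftool [ 1.982  2.585 -7.488] grip 0.3669840659258357 46.848084926605225 -1.2929873540997505
```

jog_arm:
  deltas:
    - [0,0,0.06,0,0,0.1]

```text
time_s: 6.85
tcp_pos: [504.2, 83.9, 136.2]
tool_rot: [-0.0, -0.309, 0.951, 0.0]
wrist_force: [-3.4, 2.4, 6.4]
grip_width: 0.368
gripper_force: 46.9
```

```bash
python3 st.py
```

```text
6.85 [504.236  83.932 136.242] j6 -2.0381614989583765 yaw -2.512760842980534 F [-3.418  2.41   6.373] T [0.198 0.839 0.039] Ftool [ 1.349  3.963 -6.37 ] grip 0.36767792633670054 46.87841355800629 -1.2924344837665558
```

jog_arm:
  deltas:
    - [0,0,0.06,0,0,0.1]

```text
time_s: 6.98
tcp_pos: [504.2, 84.0, 136.2]
tool_rot: [-0.0, -0.261, 0.965, 0.0]
wrist_force: [-4.7, 1.1, 7.7]
grip_width: 0.364
gripper_force: 47.1
```

```bash
python3 st.py
```

```text
6.975 [504.207  83.955 136.172] j6 -1.9382010193319534 yaw -2.61272325799846 F [-4.683  1.115  7.743] T [0.157 0.914 0.259] Ftool [ 3.486  3.33  -7.739] grip 0.36435186064334374 47.14432239532471 -1.1715342476963997
```

jog_arm:
  deltas:
    - [0,0,0.06,0,0,0.1]

```text
time_s: 7.1
tcp_pos: [504.1, 84.0, 136.1]
tool_rot: [-0.0, -0.213, 0.977, 0.0]
wrist_force: [-4.3, 2.1, 8.7]
grip_width: 0.371
gripper_force: 47.1
```

```bash
python3 st.py
```

```text
7.1 [504.136  83.953 136.111] j6 -1.838372966653061 yaw -2.712576901242525 F [-4.304  2.112  8.721] T [0.302 0.93  0.184] Ftool [ 3.042  3.717 -8.716] grip 0.3705367886362327 47.09898054599762 -1.1169246956706047
```

jog_arm:
  deltas:
    - [0,0,0.06,0,0,0.1]

```text
time_s: 7.22
tcp_pos: [504.1, 84.0, 136.1]
tool_rot: [-0.0, -0.164, 0.986, 0.0]
wrist_force: [-5.1, 2.4, 7.8]
grip_width: 0.372
gripper_force: 47.1
```

```bash
python3 st.py
```

```text
7.225 [504.089  84.011 136.051] j6 -1.7383970453321256 yaw -2.8125105306352554 F [-5.1   2.43  7.83] T [0.344 0.948 0.213] Ftool [ 4.048  3.953 -7.824] grip 0.3721375188272762 47.09563136100769 -1.1217132210731506
```

jog_arm:
  deltas:
    - [0,0,0.06,0,0,0.1]

```text
time_s: 7.35
tcp_pos: [504.1, 84.0, 136.0]
tool_rot: [-0.001, -0.114, 0.993, 0.0]
wrist_force: [-4.2, 0.9, 7.7]
grip_width: 0.367
gripper_force: 47.1
```

```bash
python3 st.py
```

```text
7.35 [504.086  84.037 135.992] j6 -1.6384088841104663 yaw -2.9125112726147067 F [-4.181  0.939  7.683] T [0.454 0.992 0.198] Ftool [ 3.866  1.869 -7.679] grip 0.36719863952271653 47.11402416229248 -1.1218120157718658
```

jog_arm:
  deltas:
    - [0,0,0.06,0,0,0.1]

```text
time_s: 7.48
tcp_pos: [504.0, 84.1, 135.9]
tool_rot: [-0.001, -0.064, 0.998, 0.0]
wrist_force: [-3.6, 2.7, 8.0]
grip_width: 0.369
gripper_force: 47.1
```

```bash
python3 st.py
```

```text
7.475 [504.037  84.064 135.926] j6 -1.5383945321523615 yaw -3.0125807420755453 F [-3.634  2.718  7.989] T [0.512 1.045 0.197] Ftool [ 3.263  3.168 -7.983] grip 0.3686218350303027 47.127565741539 -1.1218996345996857
```

jog_arm:
  deltas:
    - [0,0,0.06,0,0,0.1]

```text
time_s: 7.6
tcp_pos: [504.0, 84.1, 135.8]
tool_rot: [-0.001, -0.015, 1.0, 0.0]
wrist_force: [-3.8, 2.4, 8.0]
grip_width: 0.37
gripper_force: 47.1
```

```bash
python3 st.py
```

```text
7.6 [504.01   84.112 135.85 ] j6 -1.438416042179143 yaw -3.1125490669843776 F [-3.764  2.413  8.016] T [0.535 1.065 0.171] Ftool [ 3.702  2.525 -8.01 ] grip 0.36960815801497954 47.12198317050934 -1.1220881715416908
```

Tap bites at j6 ≈ -1.98 (torque steps to 0.2 N m). I'll go on to j6 ≈ 1.16.

jog_arm:
  deltas:
    - [0,0,0.1,0,0,0.16]
    - [0,0,0.1,0,0,0.16]
    - [0,0,0.1,0,0,0.16]
    - [0,0,0.1,0,0,0.16]
    - [0,0,0.1,0,0,0.16]
    - [0,0,0.1,0,0,0.16]
    - [0,0,0.1,0,0,0.16]
    - [0,0,0.1,0,0,0.16]

```text
time_s: 8.6
tcp_pos: [503.9, 84.6, 135.0]
tool_rot: [-0.001, 0.587, 0.81, 0.0]
wrist_force: [-4.6, 5.7, 7.7]
grip_width: 0.371
gripper_force: 47.1
```

```bash
python3 st.py
```

```text
8.6 [503.896  84.635 135.034] j6 -0.15644693921295263 yaw 1.888123067575864 F [-4.632  5.732  7.724] T [1.378 1.273 0.236] Ftool [ 6.906 -2.62  -7.709] grip 0.3711174067115275 47.071144580841064 -1.9021490961313248
```

jog_arm:
  deltas:
    - [0,0,0.1,0,0,0.16]
    - [0,0,0.1,0,0,0.16]
    - [0,0,0.1,0,0,0.16]
    - [0,0,0.1,0,0,0.16]
    - [0,0,0.1,0,0,0.16]
    - [0,0,0.1,0,0,0.16]
    - [0,0,0.1,0,0,0.16]
    - [0,0,0.1,0,0,0.16]

```text
time_s: 9.6
tcp_pos: [504.7, 85.1, 134.3]
tool_rot: [-0.001, 0.954, 0.299, 0.001]
wrist_force: [-1.5, 6.9, 4.0]
grip_width: 0.371
gripper_force: 46.8
```

```bash
python3 st.py
```

```text
9.6 [504.735  85.141 134.323] j6 1.123578661537513 yaw 0.6077954890205703 F [-1.514  6.876  4.026] T [2.052 0.581 0.248] Ftool [ 2.691 -6.516 -4.009] grip 0.37055630827563385 46.77590310573578 -1.9078049808740616
```

jog_arm:
  deltas:
    - [0,0,0,0,0,0]
    - [0,0,-0.12,0,0,-0.18]
    - [0,0,-0.12,0,0,-0.18]
    - [0,0,-0.12,0,0,-0.18]
    - [0,0,-0.12,0,0,-0.18]
    - [0,0,-0.12,0,0,-0.18]
    - [0,0,-0.12,0,0,-0.18]
    - [0,0,-0.12,0,0,-0.18]

```text
time_s: 10.6
tcp_pos: [504.1, 84.7, 135.0]
tool_rot: [-0.001, 0.59, 0.807, 0.0]
wrist_force: [-3.5, 4.9, 6.3]
grip_width: 0.373
gripper_force: 46.5
```

jog_arm:
  deltas:
    - [0,0,-0.1,0,0,-0.16]
    - [0,0,0,0,0,0]

```text
time_s: 10.85
tcp_pos: [504.2, 84.5, 135.2]
tool_rot: [-0.001, 0.525, 0.851, 0.0]
wrist_force: [-3.5, 5.0, 7.2]
grip_width: 0.372
gripper_force: 46.6
```

```bash
python3 st.py
```

```text
10.85 [504.168  84.51  135.155] j6 -0.30377612290232364 yaw 2.0355604043561124 F [-3.54  4.97  7.18] T [1.051 0.991 0.019] Ftool [ 6.041 -0.938 -7.17 ] grip 0.37209420531574855 46.55924320220947 -1.038564294576645
```

jog_arm:
  deltas:
    - [0,0,0,0,0,0]
    - [0,0,0,0,0,0]
    - [0,0,0,0,0,0]
    - [0,0,0,0,0,0]
    - [0,0,0,0,0,0]
    - [0,0,0,0,0,0]
  grip: 1

```text
time_s: 11.6
tcp_pos: [504.7, 83.7, 134.8]
tool_rot: [-0.0, 0.526, 0.85, -0.0]
wrist_force: [0.9, -0.0, -0.1]
grip_width: 0.998
gripper_force: 0.0
```

```bash
python3 st.py; python3 - <<'E'
from h import *
save('wrist','w2.png')
E
```

```text
11.6 [504.652  83.73  134.772] j6 -0.3014406843143858 yaw 2.03374740604714 F [ 0.875 -0.024 -0.103] T [-0.033  0.034 -0.029] Ftool [-0.412  0.772  0.103] grip 0.9982711927818484 0.0 0.00030347621759574395
```

View pics/w2.png

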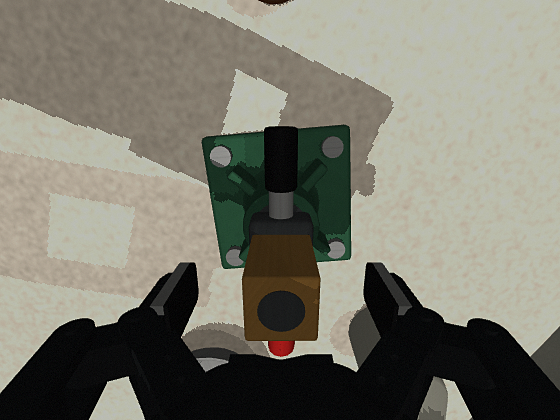

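The head is still square and centred between the open fingers at (281,311), with the bar in line. I'll turn back a quarter and regrasp.

jog_arm:
  deltas:
    - [0,0,0,0,0,-0.18]
    - [0,0,0,0,0,-0.18]
    - [0,0,0,0,0,-0.18]
    - [0,0,0,0,0,-0.18]
    - [0,0,0,0,0,-0.18]
    - [0,0,0,0,0,-0.18]
    - [0,0,0,0,0,-0.18]
    - [0,0,0,0,0,-0.18]

```text
time_s: 12.65
tcp_pos: [504.7, 83.8, 134.8]
tool_rot: [-0.0, -0.168, 0.986, -0.0]
wrist_force: [-0.4, 0.2, -0.9]
grip_width: 0.997
gripper_force: 0.0
```

jog_arm:
  deltas:
    - [0,0,0,0,0,-0.13]
    - [0,0,0,0,0,0]

```text
time_s: 12.9
tcp_pos: [504.7, 83.8, 134.8]
tool_rot: [0.0, -0.229, 0.974, 0.0]
wrist_force: [0.5, 0.2, 0.2]
grip_width: 0.999
gripper_force: 0.0
```

jog_arm:
  deltas:
    - [0,0,0,0,0,0]
    - [0,0,0,0,0,0]
    - [0,0,0,0,0,0]
    - [0,0,0,0,0,0]
    - [0,0,0,0,0,0]
    - [0,0,0,0,0,0]
    - [0,0,0,0,0,0]
    - [0,0,0,0,0,0]
  grip: -1

```text
time_s: 13.9
tcp_pos: [504.6, 84.0, 134.8]
tool_rot: [-0.0, -0.229, 0.973, 0.0]
wrist_force: [-2.7, 4.3, 3.7]
grip_width: 0.366
gripper_force: 46.1
```

```bash
python3 st.py
```

```text
13.9 [504.584  83.954 134.829] j6 -1.8714025677392794 yaw -2.679594781129259 F [-2.67   4.283  3.686] T [ 1.134  0.541 -0.02 ] Ftool [ 0.481  5.026 -3.684] grip 0.36627035782716477 46.12784206867218 -0.02866904076654464
```

jog_arm:
  deltas:
    - [0,0,0.11,0,0,0.18]
    - [0,0,0.11,0,0,0.18]
    - [0,0,0.11,0,0,0.18]
    - [0,0,0.11,0,0,0.18]
    - [0,0,0.11,0,0,0.18]
    - [0,0,0.11,0,0,0.18]
    - [0,0,0.11,0,0,0.18]

```text
time_s: 14.78
tcp_pos: [504.4, 83.8, 134.0]
tool_rot: [-0.0, 0.391, 0.92, -0.0]
wrist_force: [-3.3, 4.2, 3.1]
grip_width: 0.37
gripper_force: 46.3
```

```bash
python3 st.py
```

```text
14.775 [504.362  83.814 133.988] j6 -0.6055506151276556 yaw 2.3378937205769716 F [-3.303  4.189  3.107] T [0.974 0.793 0.017] Ftool [ 5.31   0.528 -3.105] grip 0.36991511316339987 46.25902533531189 -2.343282625079155
```

jog_arm:
  deltas:
    - [0,0,0.06,0,0,0.1]

```text
time_s: 14.9
tcp_pos: [504.3, 83.8, 134.0]
tool_rot: [-0.0, 0.436, 0.9, -0.0]
wrist_force: [-3.4, 4.8, 3.9]
grip_width: 0.367
gripper_force: 46.3
```

```bash
python3 st.py
```

```text
14.9 [504.313  83.839 133.951] j6 -0.5070082514652994 yaw 2.239331492734344 F [-3.351  4.753  3.91 ] T [0.986 0.766 0.014] Ftool [ 5.809  0.315 -3.907] grip 0.36650708718549996 46.271892786026 -0.7651429250836372
```

jog_arm:
  deltas:
    - [0,0,0.06,0,0,0.1]

```text
time_s: 15.02
tcp_pos: [504.2, 83.8, 133.9]
tool_rot: [-0.0, 0.48, 0.877, -0.0]
wrist_force: [-3.2, 3.9, 3.6]
grip_width: 0.369
gripper_force: 46.2
```

```bash
python3 st.py
```

```text
15.025 [504.247  83.815 133.864] j6 -0.40829494848104375 yaw 2.1406105352840887 F [-3.199  3.851  3.629] T [1.044 0.893 0.207] Ftool [ 4.97  -0.619 -3.626] grip 0.3688801177736069 46.22972846031189 -1.0810960829257965
```

jog_arm:
  deltas:
    - [0,0,0.06,0,0,0.1]

```text
time_s: 15.15
tcp_pos: [504.2, 83.9, 133.8]
tool_rot: [-0.0, 0.523, 0.852, -0.0]
wrist_force: [-3.4, 4.8, 4.8]
grip_width: 0.367
gripper_force: 46.3
```

```bash
python3 st.py
```

```text
15.15 [504.219  83.853 133.805] j6 -0.3084133888388591 yaw 2.0407878646438027 F [-3.409  4.848  4.826] T [1.093 0.951 0.256] Ftool [ 5.868 -0.848 -4.823] grip 0.36696736927359513 46.32556915283203 -1.1178088188171387
```

jog_arm:
  deltas:
    - [0,0,0.11,0,0,0.18]
    - [0,0,0.11,0,0,0.18]
    - [0,0,0.11,0,0,0.18]
    - [0,0,0.11,0,0,0.18]
    - [0,0,0.11,0,0,0.18]
    - [0,0,0.11,0,0,0.18]
    - [0,0,0.11,0,0,0.18]
    - [0,0,0.11,0,0,0.18]

```text
time_s: 16.15
tcp_pos: [504.0, 84.4, 132.9]
tool_rot: [-0.001, 0.956, 0.294, -0.0]
wrist_force: [-3.9, 7.6, 3.6]
grip_width: 0.367
gripper_force: 46.2
```

```bash
python3 st.py
```

```text
16.15 [504.047  84.401 132.903] j6 1.1342018849300095 yaw 0.5975718531700519 F [-3.858  7.645  3.558] T [2.155 1.093 0.186] Ftool [ 1.111 -8.497 -3.545] grip 0.36696030091800436 46.23287737369537 -2.1576818078756332
```

jog_arm:
  deltas:
    - [0,0,0,0,0,0]
    - [0,0,-0.12,0,0,-0.18]
    - [0,0,-0.12,0,0,-0.18]
    - [0,0,-0.12,0,0,-0.18]
    - [0,0,-0.12,0,0,-0.18]
    - [0,0,-0.12,0,0,-0.18]
    - [0,0,-0.12,0,0,-0.18]
    - [0,0,-0.12,0,0,-0.18]

```text
time_s: 17.15
tcp_pos: [504.3, 83.9, 133.7]
tool_rot: [-0.0, 0.594, 0.804, -0.0]
wrist_force: [-2.7, 5.0, 3.3]
grip_width: 0.37
gripper_force: 46.1
```

jog_arm:
  deltas:
    - [0,0,-0.1,0,0,-0.16]
    - [0,0,0,0,0,0]

```text
time_s: 17.4
tcp_pos: [504.3, 83.8, 133.8]
tool_rot: [-0.0, 0.53, 0.848, -0.0]
wrist_force: [-3.0, 4.5, 2.5]
grip_width: 0.372
gripper_force: 46.1
```

```bash
python3 st.py
```

```text
17.4 [504.335  83.834 133.809] j6 -0.2923683464319346 yaw 2.0246688879752948 F [-3.049  4.477  2.53 ] T [ 1.049  0.664 -0.009] Ftool [ 5.361 -0.779 -2.527] grip 0.3716768857054664 46.081262826919556 -1.1183364316821098
```

jog_arm:
  deltas:
    - [0,0,0.11,0,0,0.18]
    - [0,0,0.11,0,0,0.18]
    - [0,0,0.11,0,0,0.18]
    - [0,0,0.11,0,0,0.18]
    - [0,0,0.11,0,0,0.18]
    - [0,0,0.11,0,0,0.18]
    - [0,0,0.11,0,0,0.18]
    - [0,0,0.11,0,0,0.18]

```text
time_s: 18.4
tcp_pos: [504.0, 84.4, 132.9]
tool_rot: [-0.001, 0.959, 0.284, -0.001]
wrist_force: [-3.8, 7.5, 2.6]
grip_width: 0.373
gripper_force: 46.3
```

jog_arm:
  deltas:
    - [0,0,0.11,0,0,0.18]
    - [0,0,0.11,0,0,0.18]
    - [0,0,0.11,0,0,0.18]
    - [0,0,0.11,0,0,0.18]
    - [0,0,0.11,0,0,0.18]
    - [0,0,0.11,0,0,0.18]
    - [0,0,0.11,0,0,0.18]
    - [0,0,0.06,0,0,0.1]

```text
time_s: 19.4
tcp_pos: [504.7, 84.1, 132.0]
tool_rot: [-0.0, 0.925, -0.381, 0.0]
wrist_force: [-1.1, 5.2, 0.6]
grip_width: 0.373
gripper_force: 45.9
```

```bash
python3 st.py
```

```text
19.4 [504.742  84.107 132.037] j6 2.5143096737193376 yaw -0.7820372600474251 F [-1.104  5.19   0.599] T [1.44  0.266 0.164] Ftool [-4.441 -2.905 -0.597] grip 0.3726684241897753 45.851114988327026 -0.5981307104229927
```

jog_arm:
  deltas:
    - [0,0,0.05,0,0,0.08]

```text
time_s: 19.52
tcp_pos: [504.7, 84.1, 132.0]
tool_rot: [-0.0, 0.909, -0.417, -0.0]
wrist_force: [-0.4, 5.6, 0.6]
grip_width: 0.372
gripper_force: 45.9
```

```bash
python3 st.py
```

```text
19.525 [504.724  84.068 131.995] j6 2.592840339111962 yaw -0.8605875256419371 F [-0.372  5.639  0.633] T [1.456 0.31  0.215] Ftool [-4.518 -3.395 -0.631] grip 0.3720529202496676 45.882636308670044 -0.7142483443021774
```

jog_arm:
  deltas:
    - [0,0,0.05,0,0,0.06]

```text
time_s: 19.65
tcp_pos: [504.7, 84.1, 132.0]
tool_rot: [-0.0, 0.896, -0.444, -0.0]
wrist_force: [-2.3, 5.4, 1.2]
grip_width: 0.369
gripper_force: 45.9
```

```bash
python3 st.py
```

```text
19.65 [504.714  84.056 131.959] j6 2.6521707893111888 yaw -0.9199052776320038 F [-2.274  5.438  1.186] T [1.368 0.341 0.179] Ftool [-5.705 -1.486 -1.184] grip 0.36905483930679195 45.90828359127045 -0.4676778707653284
```

jog_arm:
  deltas:
    - [0,0,0.03,0,0,0.05]

```text
time_s: 19.77
tcp_pos: [504.7, 84.0, 131.9]
tool_rot: [-0.0, 0.885, -0.466, -0.0]
wrist_force: [-1.5, 5.3, 1.0]
grip_width: 0.37
gripper_force: 45.9
```

```bash
python3 st.py
```

```text
19.775 [504.706  84.034 131.931] j6 2.701666920295223 yaw -0.9693947773812898 F [-1.452  5.272  0.958] T [1.436 0.285 0.2  ] Ftool [-5.169 -1.786 -0.956] grip 0.3704669540432909 45.899618268013 -0.40366005152463913
```

jog_arm:
  deltas:
    - [0,0,0.03,0,0,0.04]

```text
time_s: 19.9
tcp_pos: [504.7, 84.0, 131.9]
tool_rot: [-0.0, 0.875, -0.483, -0.0]
wrist_force: [-1.3, 6.2, 0.2]
grip_width: 0.371
gripper_force: 45.9
```

```bash
python3 st.py
```

```text
19.9 [504.687  84.006 131.888] j6 2.7413216959114792 yaw -1.0090622889294472 F [-1.318  6.179  0.227] T [1.323 0.295 0.216] Ftool [-5.931 -2.175 -0.224] grip 0.37118576518901575 45.91236054897308 -0.2761306520551443
```

jog_arm:
  deltas:
    - [0,0,0.03,0,0,0.04]

```text
time_s: 20.02
tcp_pos: [504.7, 83.9, 131.9]
tool_rot: [-0.0, 0.866, -0.5, 0.0]
wrist_force: [-1.5, 4.4, 1.6]
grip_width: 0.372
gripper_force: 46.7
```

```bash
python3 st.py
```

```text
20.025 [504.698  83.944 131.864] j6 2.780865411491422 yaw -1.0483356240746278 F [-1.506  4.43   1.616] T [1.093 0.287 0.947] Ftool [-4.59  -0.905 -1.616] grip 0.3718571092406313 46.68731331825256 0.3467949293553829
```

jog_arm:
  deltas:
    - [0,0,0.03,0,0,0.04]

```text
time_s: 20.15
tcp_pos: [504.7, 83.7, 131.9]
tool_rot: [0.0, 0.856, -0.517, 0.0]
wrist_force: [-2.2, 5.3, 2.5]
grip_width: 0.364
gripper_force: 61.0
```

```bash
python3 st.py
```

```text
20.15 [504.724  83.691 131.886] j6 2.8192681530473336 yaw -1.085649951368301 F [-2.179  5.311  2.472] T [0.957 0.201 1.863] Ftool [-5.712 -0.549 -2.477] grip 0.3637397890465005 61.00490212440491 1.5760000795125961
```

The tap has stopped firmly (torque 1.9 N m). I'll ease off slightly, open and retreat.

jog_arm:
  deltas:
    - [0,0,0,0,0,0]
    - [0,0,0,0,0,-0.05]
    - [0,0,0,0,0,0]

```text
time_s: 20.52
tcp_pos: [504.8, 83.7, 131.9]
tool_rot: [-0.0, 0.868, -0.496, 0.0]
wrist_force: [-0.9, 2.8, 0.1]
grip_width: 0.367
gripper_force: 47.5
```

jog_arm:
  deltas:
    - [0,0,0,0,0,0]
    - [0,0,0,0,0,0]
    - [0,0,0,0,0,0]
    - [0,0,0,0,0,0]
    - [0,0,0,0,0,0]
    - [0,0,0,0,0,0]
  grip: 1

```text
time_s: 21.28
tcp_pos: [504.7, 83.8, 132.0]
tool_rot: [0.0, 0.869, -0.495, 0.0]
wrist_force: [0.1, 0.6, 1.2]
grip_width: 0.996
gripper_force: 0.0
```

jog_arm:
  deltas:
    - [0,0,-15,0,0,0]
    - [0,0,-15,0,0,0]
    - [0,0,-15,0,0,0]
    - [0,0,-15,0,0,0]
    - [0,0,-20,0,0,0]
    - [0,0,-20,0,0,0]
    - [0,0,-10,0,0,0]
    - [0,0,0,0,0,0]

```text
time_s: 22.28
tcp_pos: [505.0, 83.8, 242.7]
tool_rot: [-0.0, 0.869, -0.495, 0.001]
wrist_force: [-0.3, 0.6, 0.8]
grip_width: 1.004
gripper_force: 0.0
```

```bash
python3 st.py; python3 - <<'E'
from h import *
save('wrist','w3.png')
E
```

```text
22.275 [504.98   83.818 242.738] j6 2.7685703746200505 yaw -1.036231981050779 F [-0.311  0.632  0.764] T [-0.008  0.01  -0.003] Ftool [-0.702 -0.055 -0.765] grip 1.0037754463687467 0.0 9.009758059619344e-05
```

View pics/w3.png

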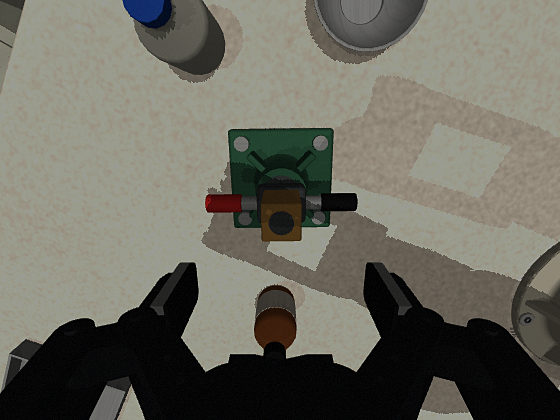

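The tap is home: the bar runs from (223,203) to (340,202), square to the tool as it was released. The bottles and bowl are standing and the gripper is clear, so I'm handing in.

```bash
python3 -c "
from cell import robot
print(robot.job_done())"
```

```text
the job is handed in; nothing more can be done
None
```

The tap is turned home to a firm stop after two quarter-turn back-offs of about 1.4 rad each, then released. The bottles and bowl look untouched in the last picture. The job was handed in at about 22 s, and no verdict came back.

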